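# Release a slicer's blade insert and catch it on a fingertip

## Task

The blade insert of the vegetable slicer has to come out for washing: press the release button on the slicer's rail with one fingertip, and have the other finger waiting in front of the insert's upright grip bar, so that the spring throws the insert out only a little way (one to four centimetres) and it is stopped by that finger before it slides out of the frame. Nothing is pinched or lifted, and the garlic, the brush and the bowl stay where they are. Finish while still holding the insert back: the finger stays in front of the bar and the insert rests against it.

Things in the scene. Friction and masses are not known exactly. Their poses are not given: they have to be found in the camera images.
- slicer: White plastic vegetable slicer (mandoline), 292x136 mm, standing firmly, it does not move. Origin on the worktop under the middle of its outlet end; +x to its rear (loop handle), so the insert comes out along -x; +y left seen from the outlet; z up. Rails 22 mm wide at y = 57 and -57 mm, x = 0 to 235 mm, tops 28 mm high. Nothing on it is above 31 mm but the button and the grip bar.
- insert: Loose grey blade insert, 0.1 to 0.2 kg, in grooves between the rails; an upright grip bar (12 mm thick, 136 mm wide, 8 to 46 mm above the worktop) stands in front of both rails. At home (start, latched) its frame is the slicer's; the bar fills x = -13 to -1 mm. Once let go a spring pushes it to -x with 7 N (5 N after 40 mm, stroke 75 mm) at 0.2 to 0.3 m/s until a finger stops it.
- bar_front (a point): On the insert: middle of the front (-x) face of its grip bar, 36 mm above the worktop. The face reaches 68 mm to either side of this point along y.
- home (a point): On the slicer, with its axes: where bar_front is when the insert is home (x = -13, y = 0, z = 36 mm). The insert is out by minus the x of bar_front in this frame.
- button_top (a point): Middle of the top of the grey release button (24 mm along x, 16 mm along y) on the left rail, at x = 24, y = 57 mm in the slicer's frame, 35 mm above the worktop when up; it moves with the button. It lies 37 mm behind the front face of the bar at home, straight behind the bar's left part.
- release_button (a joint): Travel of the release button: 0 up, 0.006 m fully down. Spring 2 N at the top, 5 N at the bottom, plus up to about 5 N friction of the latch; the insert is let go at about 0.004 m.
- garlic: Garlic bulb, about 56 mm, just to the right of the slicer's outlet end; leave it alone. Origin at the centre of its underside.
- brush: Wooden washing-up brush, 150x52 mm, 46 mm high, lying along the slicer's left side; leave it alone. Origin at the centre of its underside.
- bowl: Small blue glazed bowl, 138 mm across, 95 mm high, at the slicer's right beside its runway, behind the garlic; leave it alone. Origin at the centre of its underside.
Mind the look-alikes: they are no part of the job. What is shaped like the insert but orange is not meant.

How it is judged:
On the way, in this order (a step that is already met when the one before it is completed fails the run):
1. a finger presses the release button down while the insert is still home (value of joint release_button above 0.0025 m and contact force between the fingers and release_button above 0.5 N and x of bar_front in the frame of home above -0.006 m).
2. the insert has sprung out 8 to 45 mm and stands still against a finger (x of bar_front in the frame of home between -0.045 and -0.008 m and linear speed of insert below 0.02 m/s and contact force between the fingers and insert above 0.3 N), for 0.3 s.
At the end, for the whole second after the job is handed in: The insert stands still in its grooves, 8 to 45 mm out, within 5 mm of its height, pressed by its spring against a finger (over 0.3 N) (all of step 2 and z of bar_front in the frame of home between -0.005 and 0.005 m); the arm keeps its last pose, push and grip.
It fails at once if the insert slid more than 50 mm out (x of bar_front in the frame of home below -0.05 m).
It fails at once if the insert was lifted (z of bar_front in the frame of home above 0.01 m).
It fails at once if the insert was pinched or pushed hard (over 30 N) (contact force between the fingers and insert above 30 N).
It fails at once if the garlic, the brush or the bowl was moved more than 15 mm (distance of any of garlic, brush, bowl from where it was at the start of the episode above 0.015 m).
It also fails if it takes over 26 s, if anything falls off the work surface, if the arm or the gripper's body presses on something with over 40 N, if the wrist force passes 120 N, or if a joint passes its speed limit or range.

## Robot

A 7-joint arm with a two-finger parallel gripper is mounted at the origin on a cart in front of the work surface, level with it; the furniture and walls round the work are solid. World frame = base frame: x ahead of the robot, y to its left, z up, the work surface at z = 0. Lengths are in m, angles in rad, forces in N, time in s.
With the tool pointing down it reaches from about 0.425 to 0.925 m from the base axis. Payload 6.8 kg.
Tool frame: the origin (TCP) lies on the mounting face of the last link; the fingertips stand 173 mm ahead of it and the grasp point (between the pads) lies 155 mm ahead of it; z points along the fingers, y is the line along which they close (so a half turn about z gives the same grasp; the last joint's range is limited). The gripper opens to 85 mm and grips with 20 to 120 N. Pads are 22 mm wide; open, the fingers measure 114 mm over their backs; the gripper's body (76 mm by 85 mm) begins 54 mm behind the grasp point. The pads swing forward as they close: fully open they stand 13 mm farther back than shut.
Start: joints at [-1.36, 0.477, 0.022, 1.555, -0.011, 1.109, -0.083], TCP at [0.212, 0.641, 0.405] pointing down, gripper open.
Joint ranges: [-2.96, 2.96], [-0.34, 2.1], [-1.41, 1.46], [0.24, 2.44], [-1.37, 4.51], [0.17, 1.92], [-2.96, 2.96]. Speed limits (rad/s): [2.39, 2.39, 3.14, 3.14, 3.14, 3.14, 3.14].

## Interface

Orientations are given as a unit quaternion [w, x, y, z].
In Python, from station import bot gives the robot as it stands. The module is installed in compiled form; this text tells all that it offers.
- The arm moves only by the shell command python3 -m pendant 'ROWS' [FORCE]. ROWS is JSON, a list of rows, each a list of 5 numbers: the finger opening in m, from 0 to 0.0854, then the shift along the tool's x, y, z in m, then the turn about the tool's z in degrees. In form: [[jaw, x, y, z, yaw], ...]. A call has 1 to 12 rows; each row shifts and turns the commanded pose from where the row before left it, along the tool's axes as they then stand; what a row does not reach is not made up. A row lasts 1/12 s, in which the tool goes at most 41.7 mm and 7.16 degrees, less where a joint would pass 70% of its speed; a pose out of reach is approached as far as the arm can. A call with a gripper value outside its range is refused whole. The fingers move at their own pace and stop on an object; FORCE is the grip in N (left out, the last holds). Time passes only in rows, so rows that do not move let the fingers close. It gives the time, the measured TCP pose, the force, the opening and the grip force at its end, in the units of the state.
- bot.get_obs(): the state, without advancing time (a new reading comes with each control period).
- bot.read_camera(name): name is "scene" or "top" or "wrist"; returns (picture, depth): 420x560x3 uint8, blue, green, red; 420x560 float32, m along the optical axis (not along the pixel's ray), 0 where there is no reading.
- bot.camera_model(name): a dict with "intrinsics" (3x3 intrinsics, pixels), "dist_coeffs" ([k1, k2, p1, p2, k3] as OpenCV has them; the pictures are not rectified), "R" (3x3) and "t" (3): a world point X has camera coordinates R X + t. Camera axes: x right, y down, z forward; pixel columns grow to the right and rows downward; lengths in m; the calibration is good to about 2 mm. A picture is of the moment at which its call begins: read the wrist's pose just before it. camera_model takes no time and is no camera call; for the wrist camera it gives the pose at the moment of the call.
- bot.hand_in(): hands the job in; it is judged then, once.
Trained networks look in the newest picture that a camera, given by its name, has taken for a name from the list of things; names that differ only in an ending like _2 or _b are one class to them, and where a whole thing is asked for, a point or a joint stands for the part that bears it (a point fixed in the world has none). Each returns a list of dicts, best first, with "score" (0 to 1); they miss things now and then, are a little off and sometimes report something else, mostly with a low value. They report only what shows in the picture. A call takes as long as a camera call. They do not tell look-alikes from the thing itself.
- bot.boxes_of(name, camera): "at" ([column, row] in pixels, amid what is visible of it).
- bot.trace(name, camera): "mask" (420x560 bool, what is visible of it) and "at" ([column, row] in pixels, amid what is visible of it).
- bot.pinpoint(name, camera): "at" ([column, row] in pixels: a listed point, or the origin of a listed thing).
The state is a dict: "t": time; "q": joint angles; "joint_vel": joint speeds; "joint_torque": joint torques, N m; "eef_pos": TCP position; "tool_rot": TCP orientation; "contact_force": force on the tool from outside, world axes, zero at the start; "torque": the same for the moment, N m; "gripper_width": opening from 0.0 (shut) to 1.0 (fully open); "grasp_force": force on a finger pad.
Only numpy, scipy, OpenCV 4.12 (cv2) and the standard library are available. Lean on these libraries where they do the work, as an engineer would, in place of code of your own. Each camera call takes 0.05 s, during which the arm holds its last target. There are 200 camera calls.

## Working session

There is one attempt and no reset: what is moved stays moved. The work goes in short steps, Python scripts to look and compute and a shell command to move; the robot and the scene stay as the last step left them, time stands still between calls to the robot, and variables do not carry over. Pictures are saved under pics/ and viewed, at most 10 in all, crops included, and the job is handed in when it is done.

```bash
mkdir -p pics; cat > h.py <<'E'
import numpy as np,cv2
from station import bot
def ray(cam,px,m=None):
    m=m or bot.camera_model(cam); K=np.array(m["intrinsics"]);d=np.array(m["dist_coeffs"])
    p=cv2.undistortPoints(np.array([[px]],float),K,d)[0,0]
    R=np.array(m["R"]);t=np.array(m["t"])
    return -R.T@t, R.T@np.array([p[0],p[1],1.]),
def at_z(cam,px,z,m=None):
    o,v=ray(cam,px,m); return o+v*(z-o[2])/v[2]
def at_d(cam,px,D,m=None):
    o,v=ray(cam,px,m); return o+v*D[int(round(px[1])),int(round(px[0]))]
E
python3 - <<'E'
from h import *
s=bot.get_obs();print({k:np.round(s[k],3).tolist() for k in s})
for c in("top","scene"):
    im,D=bot.read_camera(c);cv2.imwrite(f"pics/{c}.png",im)
    for n,z in(("slicer",0),("bar_front",.036),("home",.036),("button_top",.035),("garlic",0),("brush",0),("bowl",0)):
        for r in bot.pinpoint(n,c)[:3]: print(c,n,round(r["score"],2),np.round(r["at"]),np.round(at_z(c,r["at"],z),3))
E
```

```text
{'t': 0.0, 'q': [-1.36, 0.478, 0.022, 1.556, -0.012, 1.109, -0.083], 'joint_vel': [-0.002, -0.001, -0.001, 0.001, 0.0, -0.001, -0.001], 'joint_torque': [0.0, -59.644, 1.608, -28.121, 0.012, 0.009, 0.0], 'eef_pos': [0.211, 0.641, 0.404], 'tool_rot': [-0.0, 0.159, 0.987, -0.001], 'contact_force': [0.004, -0.539, -0.015], 'torque': [0.054, -0.019, -0.009], 'grasp_force': 0.0, 'gripper_width': 0.999}
top bar_front 0.93 [196. 162.] [ 0.735 -0.004  0.036]
top bar_front 0.75 [297. 292.] [ 0.457 -0.232  0.036]
top button_top 0.59 [265. 280.] [ 0.481 -0.165  0.035]
top garlic 0.91 [340. 268.] [ 0.509 -0.327  0.   ]
top brush 0.82 [229. 267.] [ 0.507 -0.082  0.   ]
top bowl 0.58 [355. 220.] [ 0.617 -0.361  0.   ]
scene bar_front 0.82 [262. 171.] [ 0.736 -0.021  0.036]
scene bar_front 0.65 [257. 270.] [ 0.454 -0.235  0.036]
scene button_top 0.61 [242. 248.] [ 0.483 -0.168  0.035]
scene garlic 0.85 [311. 282.] [ 0.519 -0.327  0.   ]
scene brush 0.69 [219. 235.] [ 0.508 -0.072  0.   ]
scene bowl 0.92 [347. 261.] [ 0.619 -0.359  0.   ]
```

View pics/top.png

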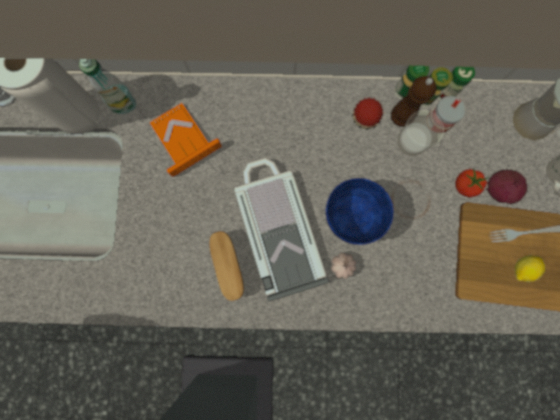

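View pics/scene.png

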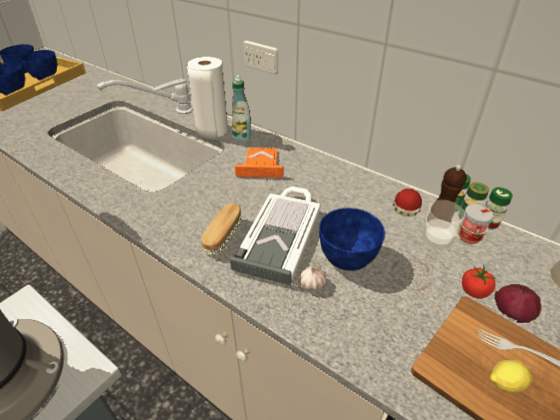

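Candidates for the insert are the grey one in the white slicer, top (297,292) / scene (257,270), and the orange look-alike, top (196,162) / scene (262,171). By the description I choose the grey one, with its button at top (265,280). I'll check that in a close crop while setting out.

```bash
python3 - <<'E'
from h import *
im=cv2.imread("pics/top.png")[150:310,200:380]
cv2.imwrite("pics/crop.png",cv2.resize(im,None,fx=3.5,fy=3.5,interpolation=cv2.INTER_CUBIC))
E
python3 -m pendant '[[0.053,-0.0264,-0.0167,0,0],[0.053,-0.0264,-0.0167,0,0],[0.053,-0.0264,-0.0167,0,0],[0.053,-0.0264,-0.0167,0,0],[0.053,-0.0264,-0.0167,0,0],[0.053,-0.0264,-0.0167,0,0],[0.053,-0.0264,-0.0167,0,0],[0.053,-0.0264,-0.0167,0,0],[0.053,-0.0264,-0.0167,0,0],[0.053,-0.0264,-0.0167,0,0],[0.053,-0.0264,-0.0167,0,0],[0.053,-0.0264,-0.0167,0,0]]' 60
```

```text
t: 1.8
eef_pos: [0.4504, 0.3501, 0.405]
tool_rot: [0.0, 0.159, 0.987, 0.0]
contact_force: [0.0, 0.2, -0.1]
gripper_width: 0.619
grasp_force: 0.0
```

View pics/crop.png

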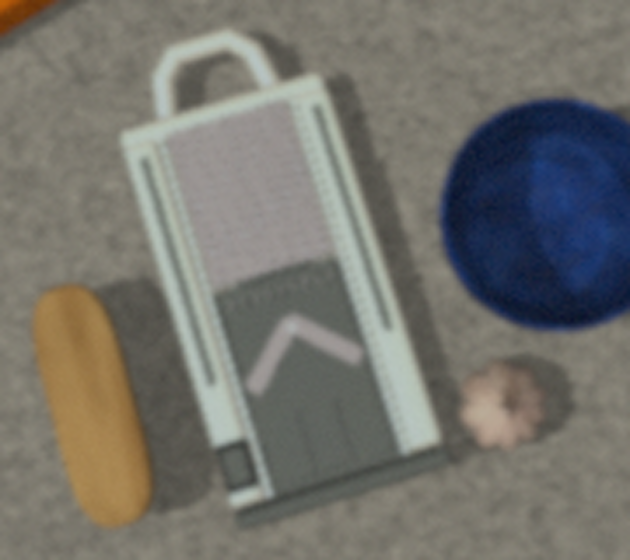

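The crop shows the grey insert latched in the white slicer: grip bar along the outlet from (240,515) to (445,455), button at crop (238,465) on the left rail, yaw about 16°. The orange one is elsewhere.

```bash
python3 -m pendant '[[0.053,-0.0125,-0.038,0,0],[0.053,-0.0125,-0.038,0,0],[0.053,-0.0125,-0.038,0,0],[0.053,-0.0125,-0.038,0,0],[0.053,-0.0125,-0.038,0,0],[0.053,-0.0125,-0.038,0,0],[0.053,-0.0125,-0.038,0,0],[0.053,-0.0125,-0.038,0,0],[0.053,-0.0125,-0.038,0,0],[0.053,-0.0125,-0.038,0,0],[0.053,-0.0125,-0.038,0,0],[0.053,-0.0125,-0.038,0,0]]'
python3 -m pendant '[[0.053,0,0,0.005,7],[0.053,0,0,0.005,7],[0.053,0,0,0.005,7],[0.053,0,0,0.005,7],[0.053,0,0,0.005,7],[0.053,0,0,0.005,7],[0.053,0,0,0.005,7],[0.053,0,0,0.005,7]]'
python3 - <<'E'
from h import *
s=bot.get_obs();print(s["t"],s["eef_pos"],s["tool_rot"])
m=bot.camera_model("wrist");im,D=bot.read_camera("wrist");cv2.imwrite("pics/w1.png",im);np.save("D.npy",D)
print(np.round(np.array(m["R"]),3).tolist(),-np.array(m["R"]).T@np.array(m["t"]))
for n,z in(("bar_front",.036),("button_top",.035),("slicer",0)):
    for r in bot.pinpoint(n,"wrist")[:3]: print(n,round(r["score"],2),np.round(r["at"]),np.round(at_z("wrist",r["at"],z,m),4))
E
```

```text
t: 2.8
eef_pos: [0.4486, -0.1306, 0.4052]
tool_rot: [0.001, 0.159, 0.987, 0.0]
contact_force: [0.4, -0.3, -0.3]
gripper_width: 0.619
grasp_force: 0.0
t: 3.47
eef_pos: [0.4491, -0.1286, 0.3647]
tool_rot: [0.0, 0.606, 0.795, 0.0]
contact_force: [-0.2, 0.8, -0.0]
gripper_width: 0.626
grasp_force: 0.0
3.4667 [ 0.44912531 -0.12864482  0.36466537] [1.91045433e-04 6.06057625e-01 7.95420686e-01 2.25297837e-04]
[[0.964, 0.266, -0.0], [0.253, -0.919, 0.303], [0.08, -0.293, -0.953]] [ 0.42905964 -0.05474149  0.33388839]
bar_front 0.98 [261. 284.] [ 0.4567 -0.2411  0.036 ]
button_top 0.77 [295. 230.] [ 0.4748 -0.168   0.035 ]
```

View pics/w1.png

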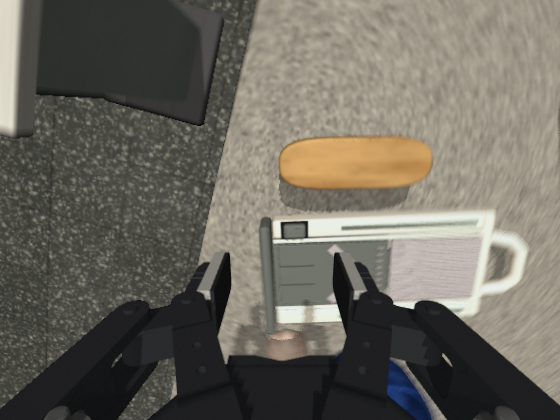

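The wrist view shows the bar as the vertical dark strip from (262,222) to (268,330) and the button at (295,230), agreeing with the network. Now the yaw.

```bash
python3 - <<'E'
from h import *
m=bot.camera_model("wrist")
im=cv2.imread("pics/w1.png")
cv2.imwrite("pics/w1c.png",cv2.resize(im[195:345,240:340],None,fx=4,fy=4,interpolation=cv2.INTER_CUBIC))
g=lambda p,z:at_z("wrist",p,z,m)
a,b=g((262,222),.046),g((266,328),.046); print("bar",a,b,np.degrees(np.arctan2(*(a-b)[[1,0]]))-90,np.linalg.norm(a-b))
a,b=g((282,212),.028),g((488,209),.028); print("rail",a,b,np.degrees(np.arctan2(*(b-a)[[1,0]])),np.linalg.norm(a-b))
bf=g((261,284),.036);bt=g((295,230),.035);d=bt-bf;print("bf-bt",np.degrees(np.arctan2(d[1],d[0])-np.arctan2(57,37)),np.linalg.norm(d))
E
```

```text
bar [ 0.43897006 -0.16482757  0.046     ] [ 0.47681329 -0.28990684  0.046     ] 16.833396303060937 0.13067874888413522
rail [ 0.45726236 -0.15477209  0.028     ] [ 0.67056274 -0.09016906  0.028     ] 16.850170586795354 0.2228690341465949
bf-bt 19.091291406986294 0.07535788692800138
```

View pics/w1c.png

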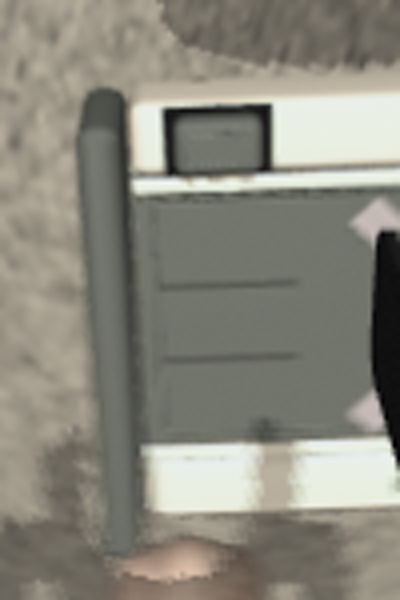

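```bash
python3 -m pendant '[[0.053,-0.008,-0.0032,0.02,-0.23],[0.053,-0.008,-0.0032,0.02,-0.23],[0.053,-0.008,-0.0032,0.02,-0.23],[0.053,-0.008,-0.0032,0.02,-0.23],[0.053,-0.008,-0.0032,0.02,-0.23],[0.053,-0.008,-0.0032,0.02,-0.23],[0.053,0,0,0,0],[0.053,0,0,0,0]]'
python3 - <<'E'
from h import *
s=bot.get_obs();print(s["t"],s["eef_pos"],s["tool_rot"])
m=bot.camera_model("wrist");im,D=bot.read_camera("wrist");cv2.imwrite("pics/w2.png",im)
for n,z in(("bar_front",.036),("button_top",.035)):
    for r in bot.pinpoint(n,"wrist")[:3]: print(n,round(r["score"],2),np.round(r["at"]),np.round(at_z("wrist",r["at"],z,m),4),np.round(at_d("wrist",r["at"],D,m),4))
E
```

```text
t: 4.33
eef_pos: [0.4439, -0.1804, 0.2446]
tool_rot: [-0.001, 0.594, 0.805, -0.0]
contact_force: [-0.2, -0.2, 0.8]
gripper_width: 0.619
grasp_force: 0.0
4.3333 [ 0.44394771 -0.18039242  0.24458508] [-7.42882150e-04  5.93789952e-01  8.04619680e-01 -3.33802938e-04]
bar_front 0.92 [274. 314.] [ 0.4564 -0.2378  0.036 ] [ 4.635e-01 -2.646e-01 -4.000e-04]
button_top 0.77 [334. 232.] [ 0.4752 -0.1683  0.035 ] [ 0.4751 -0.1682  0.0353]
```

View pics/w2.png

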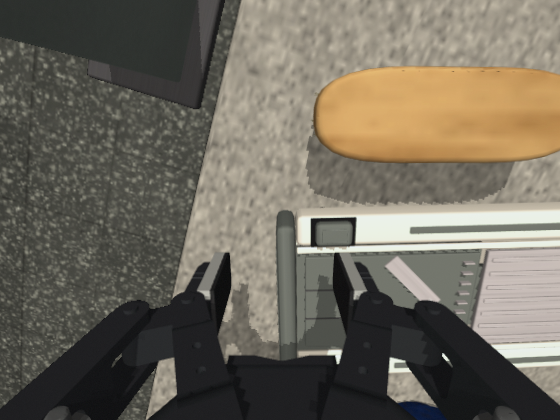

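The fingers straddle the bar (bar at column 287, button at (334,232)), and the estimates repeat to within 1 mm. I'll read the fingertip's height from the depth.

```bash
python3 - <<'E'
from h import *
m=bot.camera_model("wrist");im,D=bot.read_camera("wrist");s=bot.get_obs();p=np.array(s["eef_pos"])
u=np.array([.957,.289,0]);v=np.array([-.289,.957,0])
for px in((340,258),(352,258),(346,262),(340,290),(225,258),(218,262),(226,290)):
    w=at_d("wrist",px,D,m);print(px,np.round([(w-p)@u,(w-p)@v,w[2]],4))
E
python3 -m pendant '[[0.053,0,0,0.01,0],[0.053,0,0,0.01,0],[0.053,0,0,0.006,0],[0.053,0,0,0,0],[0.053,0,0,0,0]]'
```

```text
(340, 258) [0.0282 0.0096 0.0859]
(352, 258) [ 0.0498 -0.0214  0.0259]
(346, 262) [0.03   0.0101 0.0908]
(340, 290) [ 0.0269 -0.0008  0.0969]
(225, 258) [-0.0264  0.0094  0.0862]
(218, 262) [-0.029   0.0092  0.0899]
(226, 290) [-0.026  -0.0055  0.0903]
t: 4.95
eef_pos: [0.4439, -0.18, 0.218]
tool_rot: [-0.001, 0.594, 0.804, -0.0]
contact_force: [-0.7, -0.2, 0.5]
gripper_width: 0.62
grasp_force: 0.0
```

```bash
python3 -m pendant '[[0.053,0,0,0.004,0],[0.053,0,0,0.004,0],[0.053,0,0,0,0],[0.053,0,0,0,0]]'
```

```text
t: 5.28
eef_pos: [0.4441, -0.1801, 0.2105]
tool_rot: [-0.0, 0.594, 0.804, -0.0]
contact_force: [-0.9, -0.4, -0.9]
gripper_width: 0.62
grasp_force: 0.0
```

```bash
for i in 1; do python3 -m pendant '[[0.053,0,0,0.002,0],[0.053,0,0,0,0],[0.053,0,0,0,0]]'; done
```

```text
t: 5.53
eef_pos: [0.4441, -0.1801, 0.2087]
tool_rot: [-0.0, 0.594, 0.804, 0.0]
contact_force: [0.2, -0.9, 0.1]
gripper_width: 0.623
grasp_force: 0.0
```

```bash
python3 -m pendant '[[0.053,0,0,0.002,0],[0.053,0,0,0,0],[0.053,0,0,0,0]]'; python3 -m pendant '[[0.053,0,0,0.001,0],[0.053,0,0,0,0],[0.053,0,0,0,0]]'
```

```text
t: 5.78
eef_pos: [0.4441, -0.1801, 0.2066]
tool_rot: [-0.0, 0.594, 0.804, 0.0]
contact_force: [-0.2, 0.1, -0.2]
gripper_width: 0.621
grasp_force: 0.0
t: 6.03
eef_pos: [0.4441, -0.1801, 0.2057]
tool_rot: [-0.0, 0.594, 0.804, -0.0]
contact_force: [-0.5, -0.0, -0.3]
gripper_width: 0.622
grasp_force: 0.0
```

```bash
python3 -m pendant '[[0.053,0,0,0.001,0],[0.053,0,0,0,0],[0.053,0,0,0,0]]'; python3 -m pendant '[[0.053,0,0,0.001,0],[0.053,0,0,0,0],[0.053,0,0,0,0]]'; python3 -m pendant '[[0.053,0,0,0.001,0],[0.053,0,0,0,0],[0.053,0,0,0,0]]'
```

```text
t: 6.28
eef_pos: [0.4442, -0.1801, 0.2047]
tool_rot: [0.0, 0.594, 0.804, 0.0]
contact_force: [-0.2, 0.1, 1.0]
gripper_width: 0.62
grasp_force: 0.4
t: 6.53
eef_pos: [0.4442, -0.1801, 0.2038]
tool_rot: [0.0, 0.594, 0.804, 0.0]
contact_force: [-1.3, 0.3, 3.6]
gripper_width: 0.622
grasp_force: 1.4
t: 6.78
eef_pos: [0.4442, -0.1801, 0.2027]
tool_rot: [0.0, 0.594, 0.804, 0.0]
contact_force: [0.2, -0.0, 3.3]
gripper_width: 0.619
grasp_force: 1.7
```

```bash
python3 -m pendant '[[0.053,0,0,0.001,0],[0.053,0,0,0,0]]'; python3 -m pendant '[[0.053,0,0,0.001,0],[0.053,0,0,0,0],[0.053,0,0,0,0]]';python3 -m pendant '[[0.053,0,0,0.0005,0],[0.053,0,0,0,0],[0.053,0,0,0,0]]'
```

```text
t: 6.95
eef_pos: [0.4442, -0.1801, 0.2017]
tool_rot: [0.0, 0.594, 0.804, 0.0]
contact_force: [-0.0, -0.6, 3.7]
gripper_width: 0.62
grasp_force: 1.7
t: 7.2
eef_pos: [0.4438, -0.1801, 0.2006]
tool_rot: [-0.0, 0.594, 0.804, -0.0]
contact_force: [-1.3, 0.0, 3.9]
gripper_width: 0.62
grasp_force: 4.1
t: 7.45
eef_pos: [0.4439, -0.1802, 0.2002]
tool_rot: [-0.0, 0.594, 0.804, -0.0]
contact_force: [-2.1, 0.4, 5.8]
gripper_width: 0.618
grasp_force: 4.3
```

```bash
python3 - <<'E'
from h import *
m=bot.camera_model("wrist");im,D=bot.read_camera("wrist");cv2.imwrite("pics/w3.png",im)
s=bot.get_obs();print(s["contact_force"],s["grasp_force"])
E
```

```text
[-1.01733986  0.71363032  5.67828121] 4.346174821257591
```

View pics/w3.png

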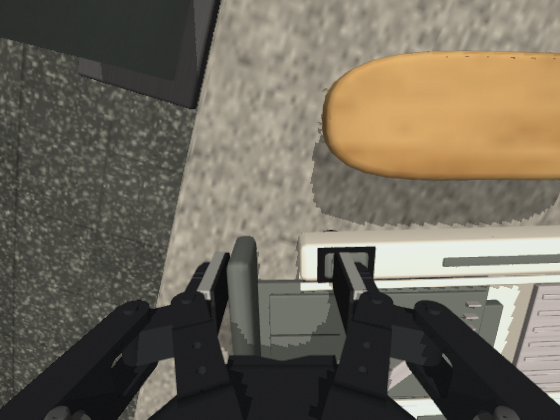

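The insert has sprung out about 23 mm. Its bar (columns 230–256) rests against the front finger at column 230, and the other fingertip holds the button at (345,262). I'll hold briefly and hand in.

```bash
python3 -m pendant '[[0.053,0,0,0,0],[0.053,0,0,0,0],[0.053,0,0,0,0],[0.053,0,0,0,0],[0.053,0,0,0,0],[0.053,0,0,0,0]]' && python3 -c "
from station import bot
print(bot.hand_in())"
```

```text
t: 8.0
eef_pos: [0.4438, -0.1802, 0.2002]
tool_rot: [-0.0, 0.594, 0.804, -0.0]
contact_force: [-1.6, 0.6, 5.1]
gripper_width: 0.623
grasp_force: 4.3
the job is handed in; nothing more can be done
None
```

I pressed the release button and the insert sprang out about 23 mm; it is resting against the front finger, and I handed the job in at about 8 s (no verdict was returned).

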